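# Tip the specimen pucks from the tray into the storage box

## Robot

A 6-joint arm with a two-finger parallel gripper is mounted at the origin on the work surface. World frame = base frame: x ahead of the robot, y to its left, z up, the work surface at z = 0. Lengths are in m, angles in rad, forces in N, time in s.
With the tool pointing down it reaches from about 0.325 to 0.775 m from the base axis. Payload 5.5 kg.
Tool frame: the origin (TCP) lies midway between the tips of the shut fingers; the grasp point (between the pads) lies 19 mm behind it; z points along the fingers, y is the line along which they close (so a half turn about z gives the same grasp; the last joint's range is limited). The gripper opens to 85 mm and grips with 20 to 120 N. Pads are 22 mm wide; open, the fingers measure 114 mm over their backs; the gripper's body (76 mm by 85 mm) begins 54 mm behind the grasp point. The pads swing forward as they close: fully open they stand 13 mm farther back than shut.
Start: joints at [-1.361, 0.091, 1.231, -0, 1.82, -0.057], TCP at [0.158, -0.579, 0.231] pointing down, gripper open.
Joint ranges: [-2.87, 2.87], [-0.86, 2.18], [0.17, 2.46], [-1.51, 4.65], [0.06, 2.69], [-2.65, 2.65]. Speed limits (rad/s): [2.57, 2.57, 3.01, 3.14, 3.14, 3.14].

## Interface

Orientations are given as a 3x3 rotation matrix whose columns are the frame's x, y, z axes.
In Python, from rig import manip gives the robot as it stands. The module is installed in compiled form; this text tells all that it offers.
- The arm moves only by the tool play_rows, never from a script. Its argument "rows" is a list of rows, each an object with "delta_pos": the shift along the tool's x, y, z in units of 40 mm (1.0 is 40 mm), a list of three; "yaw": the turn about the tool's z in units of 6 degrees (1.0 is 6 degrees). A call has 1 to 8 rows; each row is the pose to reach, as a shift and turn from the pose commanded when the call began, along the tool's axes at that moment; what a row does not reach only later rows make up. A row lasts 1/12 s, in which the tool goes at most 41.7 mm and 7.16 degrees, less where a joint would pass 70% of its speed; a pose out of reach is approached as far as the arm can. A call with a gripper value outside its range is refused whole. "fingers" is the gripper command: -1 is shut, 1 is fully open, values between are in proportion, set as the call begins (left out, the last holds). The fingers move at their own pace and stop on an object; "newtons" is the grip in N (left out, the last holds). Time passes only in rows, so rows that repeat a pose let the fingers close. It gives the time, the measured TCP pose, the force, the opening and the grip force at its end, in the units of the state.
- manip.get_obs(): the state, without advancing time (a new reading comes with each control period).
- manip.capture(name): name is "scene" or "top" or "wrist"; returns a dict with "color" (400x640x3 uint8, blue, green, red), "range_z" (400x640 float32, m along the optical axis (not along the pixel's ray), 0 where there is no reading), "intrinsics" (3x3 intrinsics, pixels), "R" (3x3) and "t" (3): a world point X has camera coordinates R X + t. Camera axes: x right, y down, z forward; pixel columns grow to the right and rows downward; lengths in m; the calibration is good to about 2 mm. A picture is of the moment at which its call begins.
- manip.job_done(): hands the job in; it is judged then, once.
The state is a dict: "t": time; "joints": joint angles; "dq": joint speeds; "tau": joint torques, N m; "tool_pos": TCP position; "ee_rot": TCP orientation; "contact_force": force on the tool from outside, world axes, zero at the start; "ft_torque": the same for the moment, N m; "width": finger opening in m; "finger_force": force on a finger pad.
Only numpy, scipy, OpenCV 4.12 (cv2) and the standard library are available. Lean on these libraries where they do the work, as an engineer would, in place of code of your own. Each camera call takes 0.05 s, during which the arm holds its last target. There are 200 camera calls.

## Task

Pick up the small steel tray by its upright black grip, keeping it level so that the two specimen pucks stay on it, and carry it to the plain open storage box (not the divided one). With the tray's open lip held low over the box, tip it steeply until both pucks have slid off into the box, then set the empty tray down flat on the table and let go. Do not shove the box from its place.

Things in the scene. Friction and masses are not known exactly. Their poses are not given: they have to be found in the camera images.
- tray_grip (a point): centre of the steel tray's upright black grip (36 mm long in x, 16 mm thick in y, from 3 to 65 mm above the tray's underside), 45 mm above the underside. Tray axes: x from open lip to grip, z up. Tray 150 (x) by 90 mm, 220 g, 3 mm floor, other walls to 18 mm. The open lip, where pucks slide off when it is tipped down, is 125 mm along -x; the rear edge 25 mm along +x; a cross wall 23.5 mm along -x.
- puck1_mid (a point): loose black resin specimen puck, small bright metal disc in its top: cylinder, 30 mm diameter, 20 mm high, about 30 g; this point is its centre. It lies flat on the tray floor between lip and cross wall, in the +y (tray frame) half. It starts to slide when the tray is tilted somewhere between 14 and 25 degrees.
- puck2_mid (a point): loose black resin specimen puck, small bright metal disc in its top: cylinder, 30 mm diameter, 20 mm high, about 30 g; this point is its centre. It lies flat on the tray floor between lip and cross wall, in the -y (tray frame) half. It starts to slide when the tray is tilted somewhere between 14 and 25 degrees.
- box: plain grey open-topped plastic storage box without dividers, 140 x 140 mm outside, 60 mm high, walls and floor 4 mm, loose, 0.5 kg. Origin at the centre of its underside, on the table; x and y along its sides, z up. A divided box of the same size (nine compartments) stands on the other side of the tray.
Mind the look-alikes: they are no part of the job. Of the things that look like the part that bears tray_grip, the largest one is meant.

How it is judged:
By the outcome, as a careful person would: the job done as asked, in the order asked, and still so for the second after the job is handed in, with the robot touching nothing.
It also fails if it takes over 51 s, if anything falls off the work surface, if the arm or the gripper's body presses on something with over 40 N, if the wrist force passes 120 N, or if a joint passes its speed limit or range.

## Working session

There is one attempt and no reset: what is moved stays moved. The work goes in short steps, Python scripts to look and compute and a tool call to move; the robot and the scene stay as the last step left them, time stands still between calls to the robot, and variables do not carry over. Pictures are saved under pics/ and viewed, at most 10 in all, crops included, and the job is handed in when it is done.

Besides the shell and the picture viewer there is one more tool, called as name(argument=value, ...), one argument or row to a line, values as JSON. play_rows: Moves the arm, as the interface text tells. Its arguments: {"type":"object","properties":{"rows":{"type":"array"},"fingers":{"type":"number"},"newtons":{"type":"number"}},"required":["rows"]}

```bash
mkdir -p pics
cat > h.py <<'E'
import numpy as np, cv2
from rig import manip
def cap(n,save=None):
    c=manip.capture(n)
    if save: cv2.imwrite('pics/'+save,c['color'])
    return c
def cloud(c):
    K=c['intrinsics'];z=c['range_z'];v,u=np.mgrid[:z.shape[0],:z.shape[1]]
    P=np.stack([(u-K[0,2])/K[0,0]*z,(v-K[1,2])/K[1,1]*z,z],-1)
    W=(P-c['t'])@c['R']; W[z==0]=np.nan
    return W
def ray(c,u,v,h):
    K=c['intrinsics'];d=c['R'].T@np.linalg.solve(K,[u,v,1.]);o=-c['R'].T@c['t']
    return o+d*(h-o[2])/d[2]
E
python3 - <<'E'
from h import *
a=cap('top');b=cap('scene')
for n,c in(('top',a),('scene',b)):
    np.savez(''+n,**c); print(n,c['intrinsics'][0,0],-c['R'].T@c['t'],(c['range_z']>0).mean())
    cv2.imwrite(f'pics/{n}0.png',c['color'])
o=manip.get_obs();print(o)
E
```

```text
top 506.7465868103182 [ 0.36361739 -0.01715864  1.20979605] 0.996046875
scene 379.8769025537733 [1.05287331 0.27322654 0.5956988 ] 0.99609375
{'t': 0.1, 'joints': array([-1.36068083e+00,  9.17985140e-02,  1.23178215e+00,  1.52340395e-05,
        1.81978664e+00, -5.67057498e-02]), 'dq': array([-0.00047554, -0.00142477, -0.00265168,  0.00077298,  0.00229611,
       -0.00078198]), 'tau': array([ 3.67655812e-03, -4.60218358e+01, -4.19217253e+01,  5.12199529e-05,
        1.05981273e-02,  2.62009814e-05]), 'tool_pos': array([ 0.15814716, -0.57852196,  0.23024556]), 'ee_rot': array([[ 9.64612934e-01,  2.63669796e-01, -3.55704951e-04],
       [ 2.63670011e-01, -9.64611374e-01,  1.73870237e-03],
       [ 1.15326259e-04, -1.77096352e-03, -9.99998425e-01]]), 'contact_force': array([ 0.60815738,  0.01862567, -0.99255086]), 'ft_torque': array([ 0.00101661, -0.04636976,  0.0030575 ]), 'finger_force': 0.0, 'width': 0.08525067240346292}
```

View pics/top0.png

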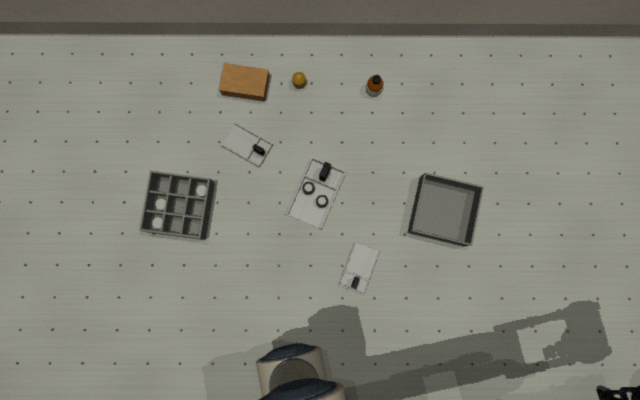

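View pics/scene0.png

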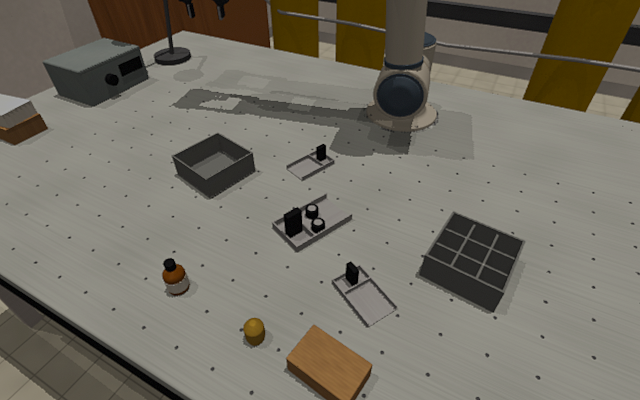

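Top view: three trays. The large one at (316,193) holds two pucks and has its grip at (325,171). The two small look-alikes are at (247,145) and (360,268). The largest is the one meant, and it also bears the pucks. The plain box is at (446,209) and the divided one at (178,205). In the scene view the large grip is at (293,222) and the plain box at (214,165).

Run:
```python
from h import *
T=dict(np.load('top.npz'));S=dict(np.load('scene.npz'))
cv2.imwrite('pics/crop.png',cv2.resize(T['color'][110:310,200:500],None,fx=2.6,fy=2.6,interpolation=cv2.INTER_CUBIC))
def rect(P):
    (c,s,a)=cv2.minAreaRect((P[:,:2]*1000).astype(np.float32));return np.round(c,1),np.round(s,1),round(a,1)
for n,c in(('top',T),('scene',S)):
    W=cloud(c);g=c['color'].max(2)
    if n=='top':G=(slice(150,235),slice(280,350));B=(slice(165,255),slice(400,490))
    else:G=(slice(195,255),slice(265,360));B=(slice(125,200),slice(165,260))
    w=W[G].reshape(-1,3);k=g[G].ravel()
    m=(w[:,2]>.055)&(w[:,2]<.075);print(n,'grip top',m.sum(),rect(w[m]),np.median(w[m,2]), w[m].mean(0))
    m=(w[:,2]>.005)&(w[:,2]<.03);print('tray',rect(w[m]))
    m=(w[:,2]>.0185)&(w[:,2]<.03)&(k<90);print('pucks',m.sum(),np.median(w[m,2]))
    if m.sum()>8:
        _,_,ce=cv2.kmeans(w[m].astype(np.float32),2,None,(3,50,1e-5),5,0);print(ce)
    w=W[B].reshape(-1,3);m=(w[:,2]>.053)&(w[:,2]<.066);print('box',m.sum(),rect(w[m]),np.median(w[m,2]))
```

```text
top grip top 112 (array([596.8, -33.9]), array([15.9, 35.9]), 66.1) 0.06462259564103622 [ 0.59613593 -0.03380336  0.06453061]
tray (array([554.5, -10.7]), array([164.8, 204. ]), 89.8)
pucks 138 0.023466081609329524
[[ 0.5295409  -0.02679163  0.02378299]
 [ 0.5630491   0.00060225  0.02344377]]
box 532 (array([ 507.8, -315.5]), array([140.8, 140.9]), 76.2) 0.058922416558660984
scene grip top 142 (array([595.9, -32. ]), array([16.3, 35.8]), 66.5) 0.06250626202349963 [ 0.59799571 -0.0314552   0.06166164]
tray (array([550.2, -12.6]), array([ 92.8, 151.8]), 66.3)
pucks 211 0.021583212001727598
[[ 0.60185623 -0.02854592  0.02417299]
 [ 0.5480526  -0.00780686  0.02116582]]
box 431 (array([ 506.6, -313.9]), array([142.6, 142.1]), 76.3) 0.056713869017712894
```

View pics/crop.png

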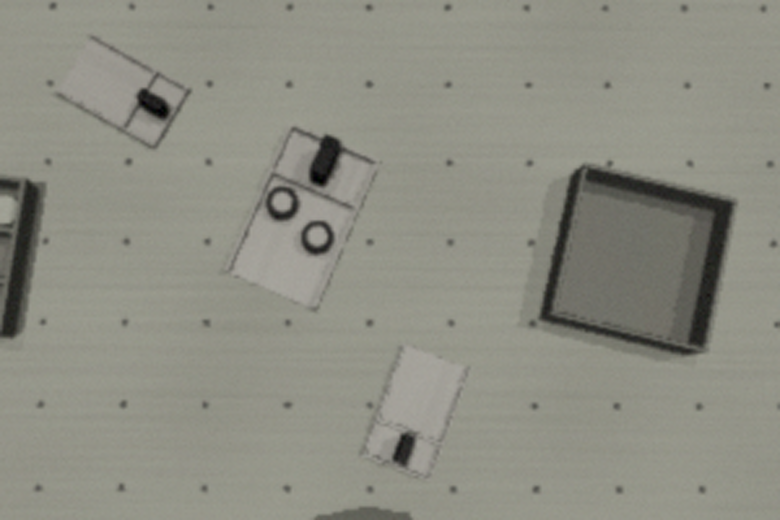

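The enlarged crop confirms it. The big tray at crop (300,220) carries the pucks and its grip is at crop (325,160). Grip at about (0.597,-0.033), top 0.063 from the two views, tray x axis at −24°. Box centre at about (0.507,−0.315), rim about 0.058, sides at −13.8°. I'm moving to hover over the grip.

play_rows(
  rows=[
    {"delta_pos": [1.0, -0.7, 0], "yaw": 0.8},
    {"delta_pos": [1.8, -1.3, 0], "yaw": 1.6},
    {"delta_pos": [2.6, -1.9, 0.2], "yaw": 2.4},
    {"delta_pos": [3.4, -2.5, 0.3], "yaw": 3.2},
    {"delta_pos": [4.2, -3.05, 0.4], "yaw": 4.0},
    {"delta_pos": [5.0, -3.6, 0.5], "yaw": 4.8},
    {"delta_pos": [5.8, -4.2, 0.6], "yaw": 5.6},
    {"delta_pos": [6.6, -4.8, 0.7], "yaw": 6.55},
  ],
  fingers=1,
)

```text
t: 0.77
tool_pos: [0.3629, -0.3221, 0.2026]
ee_rot: [[0.912, -0.411, -0.0], [-0.411, -0.912, 0.0], [-0.0, -0.0, -1.0]]
contact_force: [0.5, -0.8, -0.1]
width: 0.0853
finger_force: 0.0
```

```bash
cat >> h.py <<'E'
def go(p,ang):  # deltas in row units to TCP p with tool x at angle ang (deg)
    o=manip.get_obs();R=o['ee_rot'];d=R.T@(np.array(p)-o['tool_pos'])/.04
    a=np.degrees(np.arctan2(R[1,0],R[0,0]))
    print('t',round(o['t'],2),'tcp',o['tool_pos'].round(4),'ang',round(a,1),'delta',d.round(2),'yaw',round(-((ang-a+180)%360-180)/6,2),
     'F',o['contact_force'].round(1),'w',round(o['width'],4),'ff',round(o['finger_force'],1),'q',o['joints'].round(2))
E
python3 -c "
from h import *
go([.597,-.033,.15],-24)"
```

```text
t 0.77 tcp [ 0.3629 -0.3221  0.2026] ang -24.3 delta [ 2.37 -8.99  1.32] yaw -0.04 F [ 0.5 -0.8 -0.1] w 0.0853 ff 0.0 q [-0.8  -0.22  1.58  0.    1.78  1.2 ]
```

play_rows(
  rows=[
    {"delta_pos": [0.25, -0.95, 0.1]},
    {"delta_pos": [0.5, -1.9, 0.2]},
    {"delta_pos": [0.75, -2.85, 0.3]},
    {"delta_pos": [1.0, -3.8, 0.4]},
    {"delta_pos": [1.25, -4.75, 0.5]},
    {"delta_pos": [1.5, -5.7, 0.6]},
    {"delta_pos": [1.75, -6.65, 0.7]},
    {"delta_pos": [2.0, -7.6, 0.8]},
  ],
)

```text
$.rows[0]: bad value
```

play_rows(
  rows=[
    {"delta_pos": [0.2, -0.7, 0.25]},
    {"delta_pos": [0.36, -1.38, 0.5]},
    {"delta_pos": [0.36, -1.38, 0.5]},
    {"delta_pos": [0.36, -1.38, 0.5]},
  ],
)

```text
$.rows[0]: bad value
```

Run:
```python
from h import *
go([.597,-.033,.026],-24)
c=cap('wrist','w1.png');W=cloud(c)
m=(W[...,2]>.055)&(W[...,2]<.07)
n,l,s,ce=cv2.connectedComponentsWithStats(m.astype(np.uint8))
for i in range(1,n):
    if s[i,4]>150:
        w=W[l==i];print(s[i],cv2.minAreaRect((w[:,:2]*1000).astype(np.float32)),np.median(w[:,2]))
```

```text
t 0.77 tcp [ 0.3629 -0.3221  0.2026] ang -24.3 delta [ 2.37 -8.99  4.42] yaw -0.04 F [ 0.5 -0.8 -0.1] w 0.0853 ff 0.0 q [-0.8  -0.22  1.58  0.    1.78  1.2 ]
[ 153    0  184  146 1846] ((498.36505126953125, -311.8636474609375), (140.60609436035156, 127.22376251220703), 76.41388702392578) 0.057881733548419134
```

View pics/w1.png

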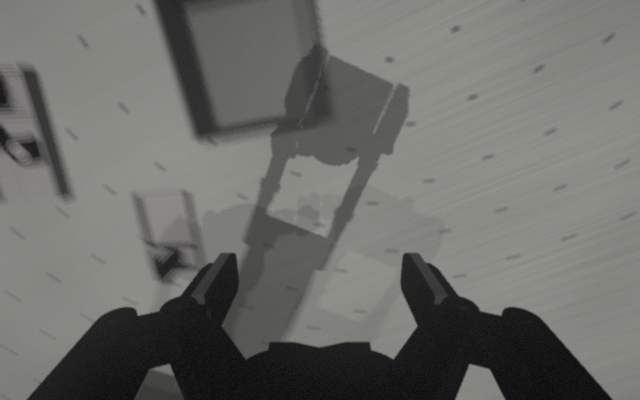

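The wrist view was taken before the moves: the plain box is at (250,60) and a small tray at (168,235). Each row needs a yaw value, so I'm sending the moves again.

play_rows(
  rows=[
    {"delta_pos": [0.25, -0.95, 0.1], "yaw": 0},
    {"delta_pos": [0.5, -1.9, 0.2], "yaw": 0},
    {"delta_pos": [0.75, -2.85, 0.3], "yaw": 0},
    {"delta_pos": [1.0, -3.8, 0.4], "yaw": 0},
    {"delta_pos": [1.25, -4.75, 0.5], "yaw": 0},
    {"delta_pos": [1.5, -5.7, 0.6], "yaw": 0},
    {"delta_pos": [1.75, -6.65, 0.7], "yaw": 0},
    {"delta_pos": [2.0, -7.6, 0.8], "yaw": 0},
  ],
)

```text
t: 1.48
tool_pos: [0.5597, -0.0772, 0.1706]
ee_rot: [[0.914, -0.406, -0.001], [-0.406, -0.914, -0.0], [-0.001, 0.0, -1.0]]
contact_force: [0.5, -1.1, 0.1]
width: 0.0856
finger_force: 0.0
```

play_rows(
  rows=[
    {"delta_pos": [0.2, -0.7, 0.25], "yaw": 0},
    {"delta_pos": [0.36, -1.38, 0.5], "yaw": 0},
    {"delta_pos": [0.36, -1.38, 0.5], "yaw": 0},
    {"delta_pos": [0.36, -1.38, 0.5], "yaw": 0},
  ],
)

```text
t: 1.82
tool_pos: [0.5943, -0.0333, 0.1493]
ee_rot: [[0.915, -0.404, -0.004], [-0.404, -0.915, 0.0], [-0.003, 0.001, -1.0]]
contact_force: [0.4, -0.9, -0.2]
width: 0.0851
finger_force: 0.0
```

Run:
```python
from h import *
go([.597,-.033,.026],-24)
c=cap('wrist','w2.png');W=cloud(c)
m=(W[...,2]>.055)&(W[...,2]<.07)
n,l,s,ce=cv2.connectedComponentsWithStats(m.astype(np.uint8))
for i in range(1,n):
    if s[i,4]>150:
        w=W[l==i];print(s[i],cv2.minAreaRect((w[:,:2]*1000).astype(np.float32)),np.median(w[:,2]))
```

```text
t 1.82 tcp [ 0.5943 -0.0333  0.1493] ang -23.8 delta [ 0.07 -0.04  3.08] yaw 0.03 F [ 0.4 -0.9 -0.2] w 0.0851 ff 0.0 q [-0.11  0.08  1.39 -0.    1.68  1.87]
[ 574   88   66  167 1726] ((514.5406494140625, -272.3355712890625), (58.37732696533203, 140.7523193359375), 76.67908477783203) 0.05769062052418711
[310 185  19  42 777] ((594.0308227539062, -31.910747528076172), (15.673519134521484, 35.91460037231445), 66.18224334716797) 0.06303259358001956
[  0 322  92  29 473] ((577.4263916015625, 284.18365478515625), (105.42485046386719, 7.43817138671875), 81.3626480102539) 0.057882471951999075
```

View pics/w2.png

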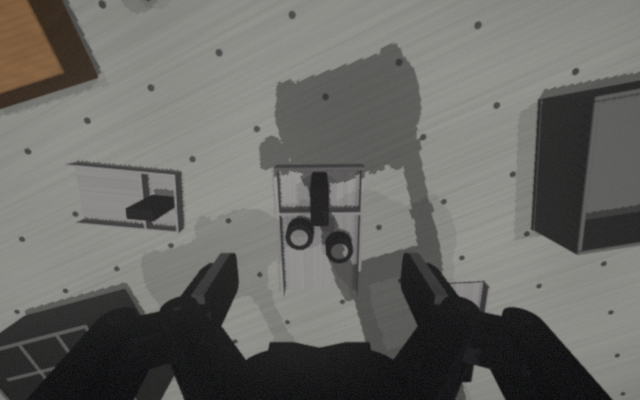

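Close view: grip centred at (320,200), pucks at (300,235) and (340,246), all aligned with the tool. Descending and gripping hard.

play_rows(
  rows=[
    {"delta_pos": [0.0, 0, 0.7], "yaw": 0},
    {"delta_pos": [0.0, 0, 1.4], "yaw": 0},
    {"delta_pos": [0.0, 0, 2.1], "yaw": 0},
    {"delta_pos": [0.0, 0, 2.6], "yaw": 0},
    {"delta_pos": [0.0, 0, 2.9], "yaw": 0},
    {"delta_pos": [0.0, 0, 3.08], "yaw": 0},
    {"delta_pos": [0.0, 0, 3.08], "yaw": 0},
    {"delta_pos": [0.0, 0, 3.08], "yaw": 0},
  ],
)

```text
t: 2.53
tool_pos: [0.5951, -0.0349, 0.0294]
ee_rot: [[0.913, -0.408, 0.002], [-0.408, -0.913, -0.0], [0.002, -0.0, -1.0]]
contact_force: [-0.2, 0.1, 0.5]
width: 0.0855
finger_force: 0.0
```

play_rows(
  rows=[
    {"delta_pos": [0, 0, 0], "yaw": 0},
    {"delta_pos": [0, 0, 0], "yaw": 0},
    {"delta_pos": [0, 0, 0], "yaw": 0},
    {"delta_pos": [0, 0, 0], "yaw": 0},
    {"delta_pos": [0, 0, 0], "yaw": 0},
    {"delta_pos": [0, 0, 0], "yaw": 0},
    {"delta_pos": [0, 0, 0], "yaw": 0},
    {"delta_pos": [0, 0, 0], "yaw": 0},
  ],
  fingers=-1,
  newtons=100,
)

```text
t: 3.2
tool_pos: [0.5949, -0.0343, 0.0286]
ee_rot: [[0.914, -0.407, 0.001], [-0.407, -0.914, -0.0], [0.001, -0.0, -1.0]]
contact_force: [0.1, -0.0, 3.5]
width: 0.0149
finger_force: 97.7
```

play_rows(
  rows=[
    {"delta_pos": [0, 0, 0], "yaw": 0},
    {"delta_pos": [0, 0, 0], "yaw": 0},
    {"delta_pos": [0, 0, 0], "yaw": 0},
    {"delta_pos": [0, 0, 0], "yaw": 0},
  ],
)

```text
t: 3.53
tool_pos: [0.5949, -0.0343, 0.0286]
ee_rot: [[0.913, -0.407, 0.001], [-0.407, -0.913, 0.0], [0.001, -0.0, -1.0]]
contact_force: [-0.1, 0.7, 4.7]
width: 0.0149
finger_force: 97.9
```

play_rows(
  rows=[
    {"delta_pos": [0, 0, -0.05], "yaw": 0},
    {"delta_pos": [0, 0, -0.15], "yaw": 0},
    {"delta_pos": [0, 0, -0.3], "yaw": 0},
    {"delta_pos": [0, 0, -0.45], "yaw": 0},
    {"delta_pos": [0, 0, -0.6], "yaw": 0},
    {"delta_pos": [0, 0, -0.7], "yaw": 0},
    {"delta_pos": [0, 0, -0.75], "yaw": 0},
    {"delta_pos": [0, 0, -0.75], "yaw": 0},
  ],
)

```text
t: 4.2
tool_pos: [0.5951, -0.0344, 0.059]
ee_rot: [[0.913, -0.407, 0.001], [-0.407, -0.913, -0.0], [0.001, -0.0, -1.0]]
contact_force: [-0.2, -0.4, -2.2]
width: 0.0148
finger_force: 100.8
```

```bash
cat >> h.py <<'E'
def tilt(name='wrist',save=None):  # tray tilt from bright floor/pucks points near tool, in tool-yaw frame
    o=manip.get_obs();c=cap(name,save);W=cloud(c);R=o['ee_rot'];pad=o['tool_pos']+[0,0,.019]
    L=(W-pad)@np.stack([R[:,0],-R[:,1],[0,0,1]],1)   # tray-like axes: x to grip side, y, z up
    k=(abs(L[...,1])<.043)&(L[...,0]<-.028)&(L[...,0]>-.15)&(c['color'].max(2)>105)&(L[...,2]<-.02)&(W[...,2]>.006)
    p=L[k]; 
    if len(p)<50: print('few',len(p));return
    for _ in range(4):
        A=np.c_[p[:,:2],np.ones(len(p))];s=np.linalg.lstsq(A,p[:,2],rcond=None)[0];r=abs(A@s-p[:,2]);p=p[r<max(.002,2*np.median(r))]
    print('n',len(p),'tilt x',np.degrees(np.arctan(s[0])).round(1),'y',np.degrees(np.arctan(s[1])).round(1),'z0',s[2].round(4),'xmin',p[:,0].min().round(4))
E
python3 - <<'E'
from h import *
go([.595,-.034,.146],-24)
tilt('top');tilt('wrist','w3.png');tilt('scene')
E
```

```text
t 4.2 tcp [ 0.5951 -0.0344  0.059 ] ang -24.0 delta [-0.   -0.01 -2.17] yaw -0.0 F [-0.2 -0.4 -2.2] w 0.0148 ff 100.8 q [-0.11  0.11  1.51 -0.    1.51  1.88]
n 455 tilt x 1.1 y -0.1 z0 -0.0428 xmin -0.123
n 366 tilt x 8.3 y -7.4 z0 -0.0333 xmin -0.091
n 301 tilt x 1.2 y 0.1 z0 -0.0444 xmin -0.1259
```

View pics/w3.png

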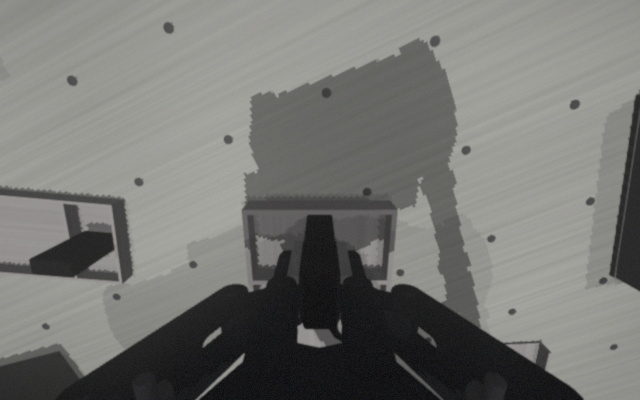

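The tray is held and level, with about 1° tilt from both the top and scene depth. The wrist view shows the grip between the pads at (320,270). Lifting and carrying gently.

play_rows(
  rows=[
    {"delta_pos": [0, 0, -0.1], "yaw": 0},
    {"delta_pos": [0, 0, -0.35], "yaw": 0},
    {"delta_pos": [0, 0, -0.7], "yaw": 0},
    {"delta_pos": [0, 0, -1.1], "yaw": 0},
    {"delta_pos": [0, 0, -1.5], "yaw": 0},
    {"delta_pos": [0, 0, -1.85], "yaw": 0},
    {"delta_pos": [0, 0, -2.1], "yaw": 0},
    {"delta_pos": [0, 0, -2.2], "yaw": 0},
  ],
)

```text
t: 5.02
tool_pos: [0.5956, -0.0344, 0.1494]
ee_rot: [[0.913, -0.407, 0.004], [-0.407, -0.913, -0.001], [0.004, -0.001, -1.0]]
contact_force: [0.1, -0.8, -3.4]
width: 0.015
finger_force: 100.8
```

play_rows(
  rows=[
    {"delta_pos": [0.06, 0.15, 0], "yaw": 0},
    {"delta_pos": [0.17, 0.45, 0], "yaw": 0},
    {"delta_pos": [0.35, 0.9, 0], "yaw": 0},
    {"delta_pos": [0.54, 1.4, 0], "yaw": 0},
    {"delta_pos": [0.74, 1.9, 0], "yaw": 0},
    {"delta_pos": [0.93, 2.4, 0], "yaw": 0},
    {"delta_pos": [1.12, 2.9, 0], "yaw": 0},
    {"delta_pos": [1.32, 3.4, 0], "yaw": 0},
  ],
)

```text
t: 5.68
tool_pos: [0.5863, -0.1821, 0.1442]
ee_rot: [[0.913, -0.408, -0.003], [-0.408, -0.913, 0.001], [-0.003, 0.001, -1.0]]
contact_force: [0.6, -0.1, -3.4]
width: 0.0148
finger_force: 100.7
```

play_rows(
  rows=[
    {"delta_pos": [0.19, 0.5, 0], "yaw": -0.1},
    {"delta_pos": [0.39, 1.0, 0], "yaw": -0.3},
    {"delta_pos": [0.58, 1.5, 0], "yaw": -0.6},
    {"delta_pos": [0.77, 2.0, 0], "yaw": -0.9},
    {"delta_pos": [0.97, 2.5, 0], "yaw": -1.2},
    {"delta_pos": [1.14, 2.95, 0], "yaw": -1.5},
    {"delta_pos": [1.28, 3.3, 0], "yaw": -1.65},
    {"delta_pos": [1.37, 3.55, 0], "yaw": -1.7},
  ],
)

```text
t: 6.35
tool_pos: [0.5782, -0.3346, 0.1439]
ee_rot: [[0.971, -0.24, -0.003], [-0.24, -0.971, 0.001], [-0.003, -0.0, -1.0]]
contact_force: [0.7, -0.7, -4.2]
width: 0.0148
finger_force: 101.1
```

Run:
```python
from h import *
go([.580,-.332,.146],-13.8)
tilt('top');tilt('scene','s1.png')
```

```text
t 6.35 tcp [ 0.5782 -0.3346  0.1439] ang -13.9 delta [ 0.03 -0.07 -0.05] yaw -0.02 F [ 0.7 -0.7 -4.2] w 0.0148 ff 101.1 q [-0.58  0.28  1.18 -0.    1.69  1.24]
n 132 tilt x 36.9 y -4.9 z0 -0.0005 xmin -0.0695
n 225 tilt x 16.3 y -3.1 z0 -0.0189 xmin -0.1242
```

View pics/s1.png

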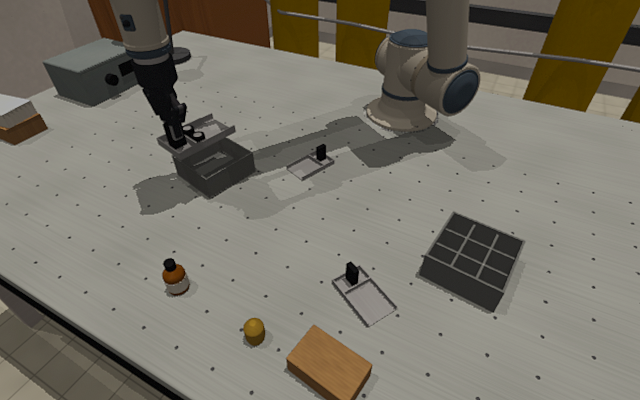

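The scene view shows the tray at (197,135), level over the plain box at (214,165), with both pucks still on it. The tool can't tilt, so I'm easing the grip to let the lip-heavy tray swing down about the pads.

play_rows(
  rows=[
    {"delta_pos": [0, 0, 0], "yaw": 0},
    {"delta_pos": [0, 0, 0], "yaw": 0},
    {"delta_pos": [0, 0, 0], "yaw": 0},
    {"delta_pos": [0, 0, 0], "yaw": 0},
    {"delta_pos": [0, 0, 0], "yaw": 0},
    {"delta_pos": [0, 0, 0], "yaw": 0},
  ],
  newtons=20,
)

```text
t: 6.95
tool_pos: [0.58, -0.3315, 0.1463]
ee_rot: [[0.971, -0.238, 0.0], [-0.238, -0.971, -0.0], [0.0, 0.0, -1.0]]
contact_force: [-0.8, -0.1, -4.9]
width: 0.0148
finger_force: 100.5
```

```bash
cat >> h.py <<'E'
def prof(): # tray side profile: max-brightness-free; z of points along tray x within tray width, from scene+top
    o=manip.get_obs();R=o['ee_rot'];pad=o['tool_pos']+[0,0,.019]
    for n in('top','scene'):
        W=cloud(cap(n));L=(W-pad)@np.stack([R[:,0],-R[:,1],[0,0,1]],1);L=L[np.isfinite(L[...,0])]
        k=(abs(L[:,1])<.047)&(L[:,2]<.03)
        print(n,[(x,k2.sum(),(L[k2,2]*1000).round().astype(int).tolist()[::max(1,k2.sum()//5)]) for x in range(-130,40,15) for k2 in [k&(abs(L[:,0]*1000-x)<4)]])
E
python3 - <<'E'
from h import *
go([.580,-.332,.146],-13.8)
prof()
E
```

```text
t 6.95 tcp [ 0.58   -0.3315  0.1463] ang -13.8 delta [0.   0.01 0.01] yaw 0.0 F [-0.8 -0.1 -4.9] w 0.0148 ff 100.5 q [-0.57  0.27  1.18  0.    1.69  1.24]
top [(-130, np.int64(16), [-159, -163, -163, -160, -163, -159]), (-115, np.int64(21), [-159, -157, -162, -162, -162, -161]), (-100, np.int64(5), [-164, -163, -160, -165, -161]), (-85, np.int64(11), [-158, -157, -160, -159, -162, -27]), (-70, np.int64(66), [-45, -165, -162, -37, -38, -42]), (-55, np.int64(121), [-48, -46, -47, -46, -45, -36]), (-40, np.int64(127), [-43, -23, -44, -24, -160, -164]), (-25, np.int64(145), [-27, -44, -44, -31, -164]), (-10, np.int64(194), [-32, 10, -107, -42, -168, -160]), (5, np.int64(58), [-35, -45, -43, -49, -47, -34]), (20, np.int64(46), [-30, -47, -165, -164, -165, -167]), (35, np.int64(34), [-162, -164, -163, -166, -158, -164])]
scene [(-130, np.int64(33), [-34, -162, -164, -165, -163, -165]), (-115, np.int64(123), [-32, -47, -46, -36, -163, -163]), (-100, np.int64(123), [-31, -47, -46, -36, -164, -165]), (-85, np.int64(125), [-32, -46, -47, -35, -165]), (-70, np.int64(117), [-31, -47, -45, -47, -162, -163]), (-55, np.int64(75), [-32, -31, -41, -163, -163]), (-40, np.int64(101), [-32, -26, -25, -27, -33, -163]), (-25, np.int64(110), [-27, -26, -30, -46, -47]), (-10, np.int64(283), [22, -30, -106, -116, -166, -167]), (5, np.int64(264), [28, 1, -25, -34, -169, -164]), (20, np.int64(239), [14, -35, -38, -45, -167, -168]), (35, np.int64(90), [-167, -166, -167, -168, -168])]
```

play_rows(
  rows=[
    {"delta_pos": [0, 0, 0], "yaw": 0},
    {"delta_pos": [0, 0, 0], "yaw": 0},
    {"delta_pos": [0, 0, 0], "yaw": 0},
    {"delta_pos": [0, 0, 0], "yaw": 0},
  ],
  fingers=-1,
  newtons=20,
)

```text
t: 7.38
tool_pos: [0.5798, -0.3321, 0.1461]
ee_rot: [[0.971, -0.239, 0.0], [-0.239, -0.971, 0.0], [0.0, -0.0, -1.0]]
contact_force: [-1.6, 0.9, -5.1]
width: 0.0147
finger_force: 100.5
```

```bash
cat >> h.py <<'E'
def ang2(): # lip-down angle: profile slope of the tray's points from the scene view
    o=manip.get_obs();R=o['ee_rot'];pad=o['tool_pos']+[0,0,.019]
    W=cloud(cap('scene'));L=(W-pad)@np.stack([R[:,0],-R[:,1],[0,0,1]],1);L=L[np.isfinite(L[...,0])]
    for lo in(-.047,.0):
        k=(L[:,1]>lo)&(L[:,1]<lo+.047)&(L[:,2]<-.015)&(L[:,2]>-.125)
        print([(x,*(np.percentile(L[q,2],[10,50,90])*1000).round().astype(int)) for x in range(-130,-10,15) for q in [k&(abs(L[:,0]*1000-x)<4)] if q.sum()>5])
E
python3 - <<'E'
from h import *
go([.580,-.332,.146],-13.8)
ang2()
E
```

```text
t 7.38 tcp [ 0.5798 -0.3321  0.1461] ang -13.8 delta [ 0. -0.  0.] yaw -0.0 F [-1.6  0.9 -5.1] w 0.0147 ff 100.5 q [-0.57  0.27  1.18  0.    1.69  1.24]
[(-115, np.int64(-47), np.int64(-46), np.int64(-34)), (-100, np.int64(-47), np.int64(-46), np.int64(-35)), (-85, np.int64(-48), np.int64(-46), np.int64(-34)), (-70, np.int64(-47), np.int64(-46), np.int64(-33)), (-55, np.int64(-33), np.int64(-29), np.int64(-26)), (-40, np.int64(-35), np.int64(-27), np.int64(-26)), (-25, np.int64(-35), np.int64(-31), np.int64(-27))]
[(-115, np.int64(-48), np.int64(-46), np.int64(-33)), (-100, np.int64(-47), np.int64(-45), np.int64(-33)), (-85, np.int64(-48), np.int64(-46), np.int64(-34)), (-70, np.int64(-48), np.int64(-46), np.int64(-34)), (-55, np.int64(-47), np.int64(-38), np.int64(-27)), (-40, np.int64(-43), np.int64(-31), np.int64(-26)), (-25, np.int64(-45), np.int64(-35), np.int64(-28))]
```

play_rows(
  rows=[
    {"delta_pos": [0, 0, 0], "yaw": 0},
    {"delta_pos": [0, 0, 0], "yaw": 0},
  ],
  fingers=-0.75,
  newtons=20,
)

```text
t: 7.6
tool_pos: [0.5798, -0.332, 0.1461]
ee_rot: [[0.971, -0.239, -0.0], [-0.239, -0.971, 0.0], [-0.0, -0.0, -1.0]]
contact_force: [1.2, 0.2, 0.1]
width: 0.0151
finger_force: 101.4
```

play_rows(
  rows=[
    {"delta_pos": [0, 0, 0], "yaw": 0},
    {"delta_pos": [0, 0, 0], "yaw": 0},
    {"delta_pos": [0, 0, 0], "yaw": 0},
  ],
)

```text
t: 7.85
tool_pos: [0.5798, -0.332, 0.1461]
ee_rot: [[0.971, -0.239, 0.0], [-0.239, -0.971, 0.0], [-0.0, -0.0, -1.0]]
contact_force: [0.5, -0.4, -2.4]
width: 0.0147
finger_force: 101.2
```

Run:
```python
from h import *
go([.580,-.332,.146],-13.8)
ang2()
```

```text
t 7.85 tcp [ 0.5798 -0.332   0.1461] ang -13.8 delta [ 0.01 -0.    0.  ] yaw -0.0 F [ 0.5 -0.4 -2.4] w 0.0147 ff 101.2 q [-0.57  0.27  1.18  0.    1.69  1.24]
[(-115, np.int64(-47), np.int64(-47), np.int64(-36)), (-100, np.int64(-47), np.int64(-46), np.int64(-34)), (-85, np.int64(-47), np.int64(-46), np.int64(-35)), (-70, np.int64(-47), np.int64(-46), np.int64(-34)), (-55, np.int64(-32), np.int64(-29), np.int64(-26)), (-40, np.int64(-34), np.int64(-27), np.int64(-26)), (-25, np.int64(-41), np.int64(-32), np.int64(-30))]
[(-115, np.int64(-48), np.int64(-45), np.int64(-35)), (-100, np.int64(-47), np.int64(-45), np.int64(-33)), (-85, np.int64(-48), np.int64(-46), np.int64(-34)), (-70, np.int64(-48), np.int64(-46), np.int64(-34)), (-55, np.int64(-48), np.int64(-36), np.int64(-26)), (-40, np.int64(-44), np.int64(-31), np.int64(-26)), (-25, np.int64(-45), np.int64(-35), np.int64(-30))]
```

play_rows(
  rows=[
    {"delta_pos": [0, 0, 0], "yaw": 0},
    {"delta_pos": [0, 0, 0], "yaw": 0},
  ],
  fingers=-0.65,
  newtons=20,
)

```text
t: 8.07
tool_pos: [0.5798, -0.332, 0.1461]
ee_rot: [[0.971, -0.239, 0.0], [-0.239, -0.971, 0.0], [0.0, -0.0, -1.0]]
contact_force: [-0.0, 0.2, -2.5]
width: 0.0151
finger_force: 67.8
```

play_rows(
  rows=[
    {"delta_pos": [0, 0, 0], "yaw": 0},
    {"delta_pos": [0, 0, 0], "yaw": 0},
  ],
  fingers=-0.645,
)

```text
t: 8.23
tool_pos: [0.5798, -0.332, 0.1461]
ee_rot: [[0.971, -0.239, 0.0], [-0.239, -0.971, 0.0], [0.0, -0.0, -1.0]]
contact_force: [0.6, -0.5, -3.5]
width: 0.0156
finger_force: 54.1
```

play_rows(
  rows=[
    {"delta_pos": [0, 0, 0], "yaw": 0},
    {"delta_pos": [0, 0, 0], "yaw": 0},
  ],
  fingers=-0.635,
)

```text
t: 8.4
tool_pos: [0.5798, -0.332, 0.1461]
ee_rot: [[0.971, -0.239, 0.0], [-0.239, -0.971, -0.0], [0.0, 0.0, -1.0]]
contact_force: [-0.2, -0.0, -3.4]
width: 0.0157
finger_force: 26.5
```

Run:
```python
from h import *
go([.580,-.332,.146],-13.8)
ang2()
```

```text
t 8.4 tcp [ 0.5798 -0.332   0.1461] ang -13.8 delta [ 0. -0.  0.] yaw -0.0 F [-0.2 -0.  -3.4] w 0.0157 ff 26.5 q [-0.57  0.27  1.18  0.    1.69  1.24]
[(-115, np.int64(-48), np.int64(-46), np.int64(-34)), (-100, np.int64(-47), np.int64(-46), np.int64(-34)), (-85, np.int64(-47), np.int64(-46), np.int64(-35)), (-70, np.int64(-47), np.int64(-46), np.int64(-33)), (-55, np.int64(-33), np.int64(-31), np.int64(-27)), (-40, np.int64(-34), np.int64(-27), np.int64(-25)), (-25, np.int64(-37), np.int64(-33), np.int64(-30))]
[(-115, np.int64(-47), np.int64(-45), np.int64(-33)), (-100, np.int64(-47), np.int64(-45), np.int64(-34)), (-85, np.int64(-48), np.int64(-45), np.int64(-34)), (-70, np.int64(-47), np.int64(-46), np.int64(-33)), (-55, np.int64(-47), np.int64(-36), np.int64(-27)), (-40, np.int64(-43), np.int64(-30), np.int64(-26)), (-25, np.int64(-45), np.int64(-34), np.int64(-30))]
```

play_rows(
  rows=[
    {"delta_pos": [0, 0, 0], "yaw": 0},
    {"delta_pos": [0, 0, 0], "yaw": 0},
  ],
  fingers=-0.631,
)

```text
t: 8.62
tool_pos: [0.5798, -0.332, 0.1461]
ee_rot: [[0.971, -0.239, -0.0], [-0.239, -0.971, 0.0], [-0.0, -0.0, -1.0]]
contact_force: [-0.8, -0.9, -3.9]
width: 0.0161
finger_force: 15.5
```

Run:
```python
from h import *
go([.580,-.332,.146],-13.8)
ang2()
```

```text
t 8.62 tcp [ 0.5798 -0.332   0.1461] ang -13.8 delta [ 0. -0.  0.] yaw -0.0 F [-0.8 -0.9 -3.9] w 0.0161 ff 15.5 q [-0.57  0.27  1.18  0.    1.69  1.24]
[(-115, np.int64(-48), np.int64(-46), np.int64(-35)), (-100, np.int64(-47), np.int64(-46), np.int64(-34)), (-85, np.int64(-47), np.int64(-45), np.int64(-35)), (-70, np.int64(-47), np.int64(-46), np.int64(-34)), (-55, np.int64(-32), np.int64(-27), np.int64(-26)), (-40, np.int64(-34), np.int64(-27), np.int64(-25)), (-25, np.int64(-33), np.int64(-32), np.int64(-29))]
[(-115, np.int64(-48), np.int64(-46), np.int64(-34)), (-100, np.int64(-47), np.int64(-45), np.int64(-33)), (-85, np.int64(-48), np.int64(-46), np.int64(-35)), (-70, np.int64(-47), np.int64(-46), np.int64(-33)), (-55, np.int64(-46), np.int64(-36), np.int64(-28)), (-40, np.int64(-44), np.int64(-31), np.int64(-25)), (-25, np.int64(-45), np.int64(-35), np.int64(-29))]
```

play_rows(
  rows=[
    {"delta_pos": [0, 0, 0], "yaw": 0},
    {"delta_pos": [0, 0, 0], "yaw": 0},
  ],
  fingers=-0.629,
)

```text
t: 8.83
tool_pos: [0.5798, -0.332, 0.1461]
ee_rot: [[0.971, -0.239, 0.0], [-0.239, -0.971, -0.0], [0.0, 0.0, -1.0]]
contact_force: [-0.5, -0.9, -3.1]
width: 0.0158
finger_force: 9.9
```

Run:
```python
from h import *
go([.580,-.332,.146],-13.8)
ang2()
```

```text
t 8.83 tcp [ 0.5798 -0.332   0.1461] ang -13.8 delta [ 0. -0.  0.] yaw -0.0 F [-0.5 -0.9 -3.1] w 0.0158 ff 9.9 q [-0.57  0.27  1.18  0.    1.69  1.24]
[(-115, np.int64(-47), np.int64(-46), np.int64(-34)), (-100, np.int64(-48), np.int64(-46), np.int64(-35)), (-85, np.int64(-47), np.int64(-46), np.int64(-34)), (-70, np.int64(-47), np.int64(-46), np.int64(-34)), (-55, np.int64(-33), np.int64(-31), np.int64(-26)), (-40, np.int64(-34), np.int64(-27), np.int64(-25)), (-25, np.int64(-40), np.int64(-32), np.int64(-27))]
[(-115, np.int64(-48), np.int64(-45), np.int64(-33)), (-100, np.int64(-47), np.int64(-45), np.int64(-33)), (-85, np.int64(-47), np.int64(-46), np.int64(-33)), (-70, np.int64(-48), np.int64(-46), np.int64(-33)), (-55, np.int64(-47), np.int64(-37), np.int64(-31)), (-40, np.int64(-45), np.int64(-31), np.int64(-26)), (-25, np.int64(-46), np.int64(-35), np.int64(-30))]
```

play_rows(
  rows=[
    {"delta_pos": [0, 0, 0], "yaw": 0},
    {"delta_pos": [0, 0, 0], "yaw": 0},
  ],
  fingers=-0.628,
)

```text
t: 9.05
tool_pos: [0.5798, -0.332, 0.1461]
ee_rot: [[0.971, -0.239, -0.0], [-0.239, -0.971, 0.0], [-0.0, 0.0, -1.0]]
contact_force: [-0.3, 0.2, -2.7]
width: 0.016
finger_force: 7.1
```

Run:
```python
from h import *
go([.580,-.332,.146],-13.8)
ang2()
```

```text
t 9.05 tcp [ 0.5798 -0.332   0.1461] ang -13.8 delta [ 0.01 -0.    0.  ] yaw -0.0 F [-0.3  0.2 -2.7] w 0.016 ff 7.1 q [-0.57  0.27  1.18 -0.    1.69  1.24]
[(-115, np.int64(-55), np.int64(-53), np.int64(-41)), (-100, np.int64(-54), np.int64(-52), np.int64(-41)), (-85, np.int64(-53), np.int64(-52), np.int64(-40)), (-70, np.int64(-52), np.int64(-51), np.int64(-39)), (-55, np.int64(-39), np.int64(-36), np.int64(-30)), (-40, np.int64(-35), np.int64(-29), np.int64(-29)), (-25, np.int64(-37), np.int64(-32), np.int64(-29))]
[(-115, np.int64(-55), np.int64(-53), np.int64(-40)), (-100, np.int64(-54), np.int64(-51), np.int64(-39)), (-85, np.int64(-53), np.int64(-50), np.int64(-38)), (-70, np.int64(-52), np.int64(-50), np.int64(-39)), (-55, np.int64(-51), np.int64(-43), np.int64(-35)), (-40, np.int64(-47), np.int64(-34), np.int64(-29)), (-25, np.int64(-46), np.int64(-34), np.int64(-29))]
```

It's pivoting now, about 4° lip-down. Letting it continue.

play_rows(
  rows=[
    {"delta_pos": [0, 0, 0], "yaw": 0},
    {"delta_pos": [0, 0, 0], "yaw": 0},
    {"delta_pos": [0, 0, 0], "yaw": 0},
    {"delta_pos": [0, 0, 0], "yaw": 0},
  ],
)

```text
t: 9.43
tool_pos: [0.5798, -0.332, 0.1461]
ee_rot: [[0.971, -0.239, -0.0], [-0.239, -0.971, -0.0], [0.0, 0.0, -1.0]]
contact_force: [-0.9, 0.0, -3.4]
width: 0.0157
finger_force: 6.8
```

Run:
```python
from h import *
go([.580,-.332,.146],-13.8)
ang2()
```

```text
t 9.43 tcp [ 0.5798 -0.332   0.1461] ang -13.8 delta [ 0.01 -0.    0.  ] yaw -0.0 F [-0.9  0.  -3.4] w 0.0157 ff 6.8 q [-0.57  0.27  1.18 -0.    1.69  1.24]
[(-100, np.int64(-77), np.int64(-75), np.int64(-64)), (-85, np.int64(-73), np.int64(-71), np.int64(-59)), (-70, np.int64(-69), np.int64(-67), np.int64(-56)), (-55, np.int64(-64), np.int64(-53), np.int64(-48)), (-40, np.int64(-45), np.int64(-40), np.int64(-39)), (-25, np.int64(-48), np.int64(-42), np.int64(-35))]
[(-100, np.int64(-78), np.int64(-74), np.int64(-64)), (-85, np.int64(-73), np.int64(-68), np.int64(-58)), (-70, np.int64(-70), np.int64(-63), np.int64(-53)), (-55, np.int64(-66), np.int64(-60), np.int64(-50)), (-40, np.int64(-58), np.int64(-46), np.int64(-39)), (-25, np.int64(-56), np.int64(-41), np.int64(-36))]
```

play_rows(
  rows=[
    {"delta_pos": [0, 0, 0], "yaw": 0},
    {"delta_pos": [0, 0, 0], "yaw": 0},
    {"delta_pos": [0, 0, 0], "yaw": 0},
    {"delta_pos": [0, 0, 0], "yaw": 0},
  ],
)

```text
t: 9.82
tool_pos: [0.5798, -0.332, 0.1461]
ee_rot: [[0.971, -0.239, 0.0], [-0.239, -0.971, -0.0], [0.0, 0.0, -1.0]]
contact_force: [0.1, -0.8, -3.6]
width: 0.0159
finger_force: 6.8
```

Run:
```python
from h import *
go([.580,-.332,.146],-13.8)
ang2()
```

```text
t 9.82 tcp [ 0.5798 -0.332   0.1461] ang -13.8 delta [ 0.01 -0.    0.  ] yaw -0.0 F [ 0.1 -0.8 -3.6] w 0.0159 ff 6.8 q [-0.57  0.27  1.18 -0.    1.69  1.24]
[(-100, np.int64(-77), np.int64(-75), np.int64(-63)), (-85, np.int64(-73), np.int64(-72), np.int64(-57)), (-70, np.int64(-69), np.int64(-67), np.int64(-56)), (-55, np.int64(-65), np.int64(-55), np.int64(-50)), (-40, np.int64(-45), np.int64(-40), np.int64(-38)), (-25, np.int64(-48), np.int64(-40), np.int64(-35))]
[(-100, np.int64(-77), np.int64(-75), np.int64(-62)), (-85, np.int64(-73), np.int64(-69), np.int64(-59)), (-70, np.int64(-70), np.int64(-65), np.int64(-55)), (-55, np.int64(-66), np.int64(-59), np.int64(-49)), (-40, np.int64(-60), np.int64(-45), np.int64(-39)), (-25, np.int64(-55), np.int64(-42), np.int64(-35))]
```

play_rows(
  rows=[
    {"delta_pos": [0, 0, 0], "yaw": 0},
    {"delta_pos": [0, 0, 0], "yaw": 0},
    {"delta_pos": [0, 0, 0], "yaw": 0},
    {"delta_pos": [0, 0, 0], "yaw": 0},
    {"delta_pos": [0, 0, 0], "yaw": 0},
  ],
  fingers=-0.6274,
)

```text
t: 10.28
tool_pos: [0.5798, -0.332, 0.1461]
ee_rot: [[0.971, -0.239, 0.0], [-0.239, -0.971, -0.0], [0.0, 0.0, -1.0]]
contact_force: [-0.0, 0.0, -2.7]
width: 0.016
finger_force: 5.2
```

Run:
```python
from h import *
go([.580,-.332,.146],-13.8)
ang2()
```

```text
t 10.28 tcp [ 0.5798 -0.332   0.1461] ang -13.8 delta [ 0. -0.  0.] yaw -0.0 F [-0.   0.  -2.7] w 0.016 ff 5.2 q [-0.57  0.27  1.18 -0.    1.69  1.24]
[(-100, np.int64(-77), np.int64(-75), np.int64(-63)), (-85, np.int64(-73), np.int64(-71), np.int64(-59)), (-70, np.int64(-69), np.int64(-68), np.int64(-55)), (-55, np.int64(-65), np.int64(-52), np.int64(-49)), (-40, np.int64(-45), np.int64(-40), np.int64(-38)), (-25, np.int64(-50), np.int64(-41), np.int64(-35))]
[(-100, np.int64(-77), np.int64(-72), np.int64(-61)), (-85, np.int64(-74), np.int64(-71), np.int64(-59)), (-70, np.int64(-69), np.int64(-67), np.int64(-56)), (-55, np.int64(-66), np.int64(-61), np.int64(-50)), (-40, np.int64(-58), np.int64(-46), np.int64(-39)), (-25, np.int64(-55), np.int64(-41), np.int64(-35))]
```

play_rows(
  rows=[
    {"delta_pos": [0, 0, 0], "yaw": 0},
    {"delta_pos": [0, 0, 0], "yaw": 0},
    {"delta_pos": [0, 0, 0], "yaw": 0},
  ],
  fingers=-0.627,
)

```text
t: 10.58
tool_pos: [0.5798, -0.332, 0.1461]
ee_rot: [[0.971, -0.239, 0.0], [-0.239, -0.971, 0.0], [0.0, -0.0, -1.0]]
contact_force: [-0.5, 0.7, -4.0]
width: 0.0159
finger_force: 3.9
```

Run:
```python
from h import *
go([.580,-.332,.146],-13.8)
ang2()
cap('scene','s2.png')
c=cv2.imread('pics/s2.png')[80:220,110:290];cv2.imwrite('pics/s2c.png',cv2.resize(c,None,fx=4,fy=4,interpolation=cv2.INTER_CUBIC))
```

```text
t 10.58 tcp [ 0.5798 -0.332   0.1461] ang -13.8 delta [ 0. -0.  0.] yaw -0.0 F [-0.5  0.7 -4. ] w 0.0159 ff 3.9 q [-0.57  0.27  1.18  0.    1.69  1.24]
[(-85, np.int64(-103), np.int64(-98), np.int64(-97)), (-70, np.int64(-107), np.int64(-103), np.int64(-91)), (-55, np.int64(-96), np.int64(-87), np.int64(-79)), (-25, np.int64(-60), np.int64(-55), np.int64(-51))]
[(-85, np.int64(-106), np.int64(-101), np.int64(-98)), (-70, np.int64(-106), np.int64(-97), np.int64(-88)), (-55, np.int64(-97), np.int64(-89), np.int64(-79)), (-40, np.int64(-85), np.int64(-77), np.int64(-70)), (-25, np.int64(-75), np.int64(-60), np.int64(-52))]
```

View pics/s2c.png

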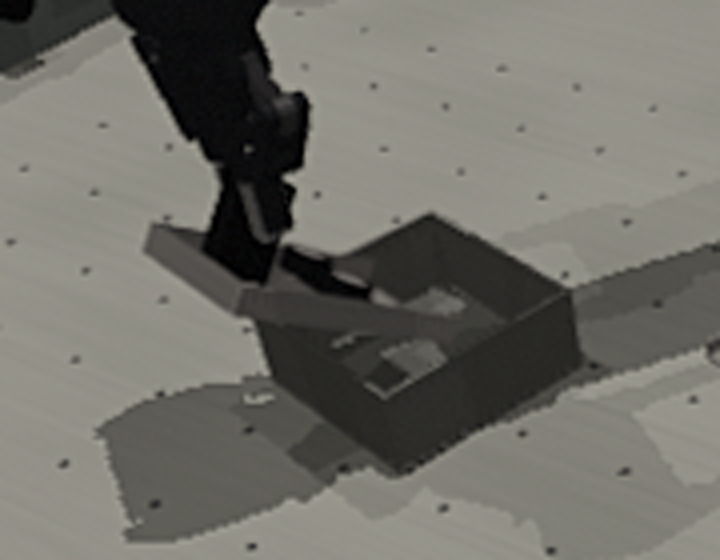

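The crop shows the tray tipped steeply, lip inside the plain box at (440,320), pucks still near the cross wall at (325,270) in this frame. I'm giving it time.

play_rows(
  rows=[
    {"delta_pos": [0, 0, 0], "yaw": 0},
    {"delta_pos": [0, 0, 0], "yaw": 0},
    {"delta_pos": [0, 0, 0], "yaw": 0},
    {"delta_pos": [0, 0, 0], "yaw": 0},
  ],
)

```text
t: 11.02
tool_pos: [0.5798, -0.332, 0.1462]
ee_rot: [[0.971, -0.239, 0.0], [-0.239, -0.971, -0.0], [0.0, 0.0, -1.0]]
contact_force: [0.3, -0.2, -1.3]
width: 0.0159
finger_force: 3.7
```

Run:
```python
from h import *
go([.580,-.332,.146],-13.8)
ang2()
c=cap('scene')['color'][80:220,110:290]
t=cap('top')['color'][150:270,380:520]
cv2.imwrite('pics/s3.png',np.hstack([cv2.resize(c,(540,420),interpolation=2),cv2.resize(t,(260,420*120*2//(140*3)),interpolation=2) if 0 else np.pad(cv2.resize(t,(245,210),interpolation=2),((0,210),(0,0),(0,0)))]))
```

```text
t 11.02 tcp [ 0.5798 -0.332   0.1462] ang -13.8 delta [ 0. -0.  0.] yaw -0.0 F [ 0.3 -0.2 -1.3] w 0.0159 ff 3.7 q [-0.57  0.27  1.18 -0.    1.69  1.24]
[(-55, np.int64(-123), np.int64(-115), np.int64(-107)), (-40, np.int64(-112), np.int64(-105), np.int64(-95)), (-25, np.int64(-95), np.int64(-85), np.int64(-77))]
[(-55, np.int64(-122), np.int64(-114), np.int64(-107)), (-40, np.int64(-113), np.int64(-103), np.int64(-94)), (-25, np.int64(-97), np.int64(-86), np.int64(-78))]
```

View pics/s3.png

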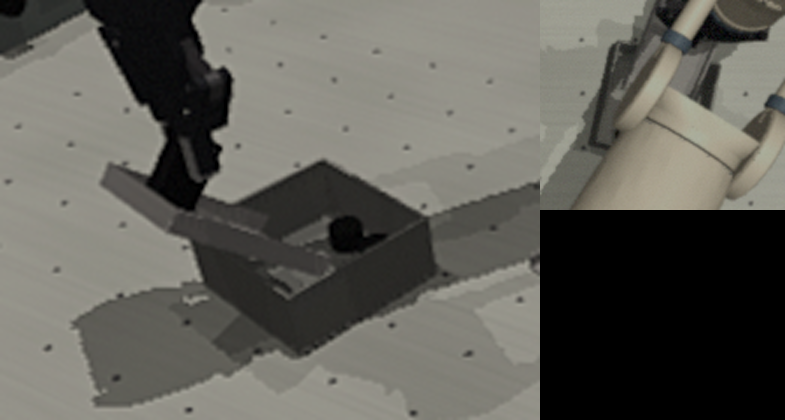

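The tray is now at about 45° and the pucks are off it, in the box around (345,232). I'm firming the grip a little and lifting clear.

play_rows(
  rows=[
    {"delta_pos": [0, 0, 0], "yaw": 0},
    {"delta_pos": [0, 0, 0], "yaw": 0},
    {"delta_pos": [0, 0, -0.2], "yaw": 0},
    {"delta_pos": [0, 0, -0.6], "yaw": 0},
    {"delta_pos": [0, 0, -1.1], "yaw": 0},
    {"delta_pos": [0, 0, -1.6], "yaw": 0},
    {"delta_pos": [0, 0, -2.1], "yaw": 0},
    {"delta_pos": [0, 0, -2.4], "yaw": 0},
  ],
  fingers=-0.633,
)

```text
t: 11.83
tool_pos: [0.5801, -0.3322, 0.2459]
ee_rot: [[0.971, -0.239, 0.003], [-0.239, -0.971, -0.002], [0.004, 0.001, -1.0]]
contact_force: [-0.1, 0.1, -2.4]
width: 0.0159
finger_force: 9.4
```

Run:
```python
from h import *
go([.595,-.034,.146],-24)
c=cap('scene');W=cloud(c)[125:200,165:260];g=c['color'][125:200,165:260].max(2)
# box frame
a=np.radians(-13.8);B=(W-[.507,-.3145,0])@np.array([[np.cos(a),-np.sin(a),0],[np.sin(a),np.cos(a),0],[0,0,1]])
ins=(abs(B[...,0])<.064)&(abs(B[...,1])<.064)&(W[...,2]>.008)&(W[...,2]<.035)
print('inside pts above floor',ins.sum(),np.median(W[ins],0))
w=B[ins];
_,l,ce=cv2.kmeans(w.astype(np.float32),2,None,(3,50,1e-5),5,2);print(ce.round(3),np.bincount(l.ravel()))
m=(W[...,2]>.053)&(W[...,2]<.066);print(cv2.minAreaRect((W[m][:,:2]*1000).astype(np.float32)))
cv2.imwrite('pics/s4.png',cv2.resize(c['color'][60:210,100:300],None,fx=4,fy=4,interpolation=2)[:600,:800])
```

```text
t 11.83 tcp [ 0.5801 -0.3322  0.2459] ang -13.8 delta [-1.43 -7.33  2.48] yaw 1.7 F [-0.1  0.1 -2.4] w 0.0159 ff 9.4 q [-0.57  0.28  0.99  0.    1.87  1.24]
inside pts above floor 154 [ 0.46387144 -0.31423325  0.02097566]
[[-0.046  0.017  0.021]
 [-0.041 -0.017  0.018]] [ 36 118]
((506.6522521972656, -313.51904296875), (142.84542846679688, 141.81698608398438), 76.11160278320312)
```

View pics/s4.png

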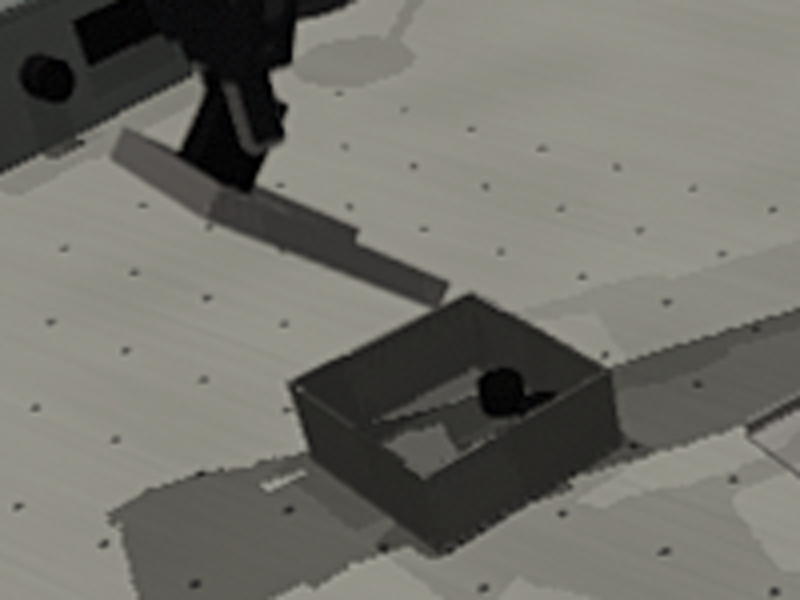

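One puck is plain at (500,390) and the depth clusters suggest a second beside it at (540,395). The box hasn't moved. Carrying the empty tray back to its free spot, then checking the box from the top.

play_rows(
  rows=[
    {"delta_pos": [-0.04, -0.2, 0], "yaw": 0},
    {"delta_pos": [-0.12, -0.6, 0], "yaw": 0},
    {"delta_pos": [-0.22, -1.1, 0], "yaw": 0},
    {"delta_pos": [-0.32, -1.65, 0], "yaw": 0},
    {"delta_pos": [-0.43, -2.2, 0], "yaw": 0},
    {"delta_pos": [-0.54, -2.75, 0], "yaw": 0},
    {"delta_pos": [-0.65, -3.3, 0], "yaw": 0},
    {"delta_pos": [-0.75, -3.85, 0], "yaw": 0},
  ],
)

```text
t: 12.55
tool_pos: [0.5866, -0.1724, 0.2401]
ee_rot: [[0.971, -0.238, -0.003], [-0.238, -0.971, 0.002], [-0.003, -0.001, -1.0]]
contact_force: [1.0, 0.4, -2.4]
width: 0.0156
finger_force: 9.5
```

play_rows(
  rows=[
    {"delta_pos": [-0.1, -0.55, 0.2], "yaw": 0.2},
    {"delta_pos": [-0.21, -1.1, 0.5], "yaw": 0.5},
    {"delta_pos": [-0.32, -1.65, 0.9], "yaw": 0.8},
    {"delta_pos": [-0.43, -2.2, 1.3], "yaw": 1.1},
    {"delta_pos": [-0.53, -2.7, 1.7], "yaw": 1.4},
    {"delta_pos": [-0.61, -3.1, 2.0], "yaw": 1.6},
    {"delta_pos": [-0.66, -3.4, 2.2], "yaw": 1.7},
    {"delta_pos": [-0.68, -3.5, 2.3], "yaw": 1.7},
  ],
)

```text
t: 13.22
tool_pos: [0.5925, -0.0293, 0.1464]
ee_rot: [[0.915, -0.404, -0.005], [-0.404, -0.915, 0.002], [-0.006, 0.0, -1.0]]
contact_force: [-1.1, -0.2, -2.5]
width: 0.0161
finger_force: 9.5
```

```bash
cat >> h.py <<'E'
def pucks():
    c=cap('top');W=cloud(c)[165:255,400:490];a=np.radians(-13.8)
    B=(W-[.507,-.3145,0])@np.array([[np.cos(a),-np.sin(a),0],[np.sin(a),np.cos(a),0],[0,0,1]])
    i=(abs(B[...,0])<.062)&(abs(B[...,1])<.062)&(W[...,2]>.012)&(W[...,2]<.045)
    n,l,s,ce=cv2.connectedComponentsWithStats(i.astype(np.uint8));print('box comps',[(s[k,4],B[l==k].mean(0).round(3),(np.ptp(B[l==k],axis=0)).round(3)) for k in range(1,n) if s[k,4]>20])
    m=(W[...,2]>.053)&(W[...,2]<.066);print(cv2.minAreaRect((W[m][:,:2]*1000).astype(np.float32)))
E
python3 - <<'E'
from h import *
go([.595,-.034,.12],-24)
pucks();prof()
E
```

```text
t 13.22 tcp [ 0.5925 -0.0293  0.1464] ang -23.9 delta [0.11 0.08 0.66] yaw 0.02 F [-1.1 -0.2 -2.5] w 0.0161 ff 9.5 q [-0.11  0.08  1.4   0.    1.67  1.88]
box comps [(np.int32(135), array([-0.045,  0.023,  0.023]), array([0.029, 0.028, 0.017])), (np.int32(133), array([-0.044, -0.018,  0.023]), array([0.028, 0.029, 0.017]))]
((508.196044921875, -315.69293212890625), (141.35751342773438, 142.0413055419922), 76.76960754394531)
top [(-130, np.int64(1), [-162]), (-115, np.int64(55), [-167, -167, -161, -162, -165]), (-100, np.int64(123), [-161, -167, -165, -167, -167, -165]), (-85, np.int64(129), [-166, -170, -165, -165, -168, -164]), (-70, np.int64(132), [-166, -166, -165, -167, -163, -165]), (-55, np.int64(180), [-108, -162, -116, -167, -162]), (-40, np.int64(159), [-88, -110, -108, -106, -116, -164]), (-25, np.int64(172), [-74, -100, -94, -93, -98, -165]), (-10, np.int64(190), [-61, -84, -89, -86, -83]), (5, np.int64(99), [-51, -75, -71, -74, -72, -159]), (20, np.int64(8), [-165, -166, -165, -165, -163, -162, -165, -165]), (35, np.int64(8), [-14, -14, -42, -163, -166, -166, -166, -163])]
scene [(-130, np.int64(97), [-167, -169, -167, -168, -168, -167]), (-115, np.int64(99), [-168, -166, -168, -168, -167, -167]), (-100, np.int64(99), [-167, -165, -169, -168, -168, -168]), (-85, np.int64(62), [-166, -167, -165, -168, -166, -168]), (-70, np.int64(59), [-167, -167, -168, -168, -166, -168]), (-55, np.int64(128), [-103, -105, -119, -168, -169, -167]), (-40, np.int64(190), [-87, -109, -103, -168, -168]), (-25, np.int64(181), [-81, -75, -169, -167, -168, -167]), (-10, np.int64(148), [-58, -87, -167, -168, -167, -168]), (5, np.int64(263), [29, 6, -50, -167, -168, -168]), (20, np.int64(317), [7, -5, -35, -167, -170, -167]), (35, np.int64(243), [-19, -16, -38, -167, -168, -167])]
```

Both pucks are in the box: two 28–29 mm tops at z about 0.023. The box stands where it was. Lowering, so that the table pushes the lip and levels the tray.

play_rows(
  rows=[
    {"delta_pos": [0, 0, 0.2], "yaw": 0},
    {"delta_pos": [0, 0, 0.4], "yaw": 0},
    {"delta_pos": [0, 0, 0.6], "yaw": 0},
    {"delta_pos": [0, 0, 0.8], "yaw": 0},
    {"delta_pos": [0, 0, 1.0], "yaw": 0},
    {"delta_pos": [0, 0, 1.2], "yaw": 0},
    {"delta_pos": [0, 0, 1.4], "yaw": 0},
    {"delta_pos": [0, 0, 1.6], "yaw": 0},
  ],
)

```text
t: 14.03
tool_pos: [0.5992, -0.0349, 0.0918]
ee_rot: [[0.913, -0.408, 0.015], [-0.408, -0.913, -0.004], [0.015, -0.002, -1.0]]
contact_force: [5.6, -2.5, 10.8]
width: 0.0156
finger_force: 11.7
```

Run:
```python
from h import *
go([.595,-.034,.0286],-24)
ang2()
```

```text
t 14.03 tcp [ 0.5992 -0.0349  0.0918] ang -24.1 delta [-0.13  0.03  1.58] yaw -0.01 F [ 5.6 -2.5 10.8] w 0.0156 ff 11.7 q [-0.11  0.1   1.47 -0.    1.56  1.88]
[(-130, np.int64(-114), np.int64(-113), np.int64(-111)), (-115, np.int64(-114), np.int64(-113), np.int64(-112)), (-100, np.int64(-113), np.int64(-112), np.int64(-111)), (-85, np.int64(-113), np.int64(-112), np.int64(-111)), (-70, np.int64(-114), np.int64(-112), np.int64(-98)), (-55, np.int64(-104), np.int64(-101), np.int64(-87)), (-40, np.int64(-93), np.int64(-91), np.int64(-88)), (-25, np.int64(-83), np.int64(-80), np.int64(-78))]
[(-130, np.int64(-114), np.int64(-112), np.int64(-111)), (-115, np.int64(-114), np.int64(-112), np.int64(-111)), (-100, np.int64(-114), np.int64(-112), np.int64(-111)), (-85, np.int64(-114), np.int64(-112), np.int64(-111)), (-70, np.int64(-113), np.int64(-112), np.int64(-95)), (-55, np.int64(-113), np.int64(-102), np.int64(-87)), (-40, np.int64(-114), np.int64(-93), np.int64(-77)), (-25, np.int64(-113), np.int64(-111), np.int64(-68))]
```

play_rows(
  rows=[
    {"delta_pos": [0, 0, 0.15], "yaw": 0},
    {"delta_pos": [0, 0, 0.3], "yaw": 0},
    {"delta_pos": [0, 0, 0.45], "yaw": 0},
    {"delta_pos": [0, 0, 0.6], "yaw": 0},
    {"delta_pos": [0, 0, 0.75], "yaw": 0},
    {"delta_pos": [0, 0, 0.9], "yaw": 0},
    {"delta_pos": [0, 0, 1.0], "yaw": 0},
    {"delta_pos": [0, 0, 1.0], "yaw": 0},
  ],
)

```text
t: 14.75
tool_pos: [0.5933, -0.0326, 0.044]
ee_rot: [[0.913, -0.407, -0.003], [-0.407, -0.913, 0.001], [-0.003, 0.001, -1.0]]
contact_force: [-0.3, 0.3, -2.4]
width: 0.016
finger_force: 9.1
```

Run:
```python
from h import *
go([.595,-.034,.0286],-24)
ang2();prof()
```

```text
t 14.75 tcp [ 0.5933 -0.0326  0.044 ] ang -24.0 delta [0.05 0.01 0.38] yaw -0.0 F [-0.3  0.3 -2.4] w 0.016 ff 9.1 q [-0.11  0.12  1.53  0.    1.49  1.88]
[(-130, np.int64(-66), np.int64(-65), np.int64(-63)), (-115, np.int64(-66), np.int64(-65), np.int64(-64)), (-100, np.int64(-62), np.int64(-60), np.int64(-50)), (-85, np.int64(-61), np.int64(-59), np.int64(-58)), (-70, np.int64(-59), np.int64(-58), np.int64(-56)), (-55, np.int64(-58), np.int64(-57), np.int64(-55)), (-40, np.int64(-56), np.int64(-56), np.int64(-55)), (-25, np.int64(-55), np.int64(-54), np.int64(-52))]
[(-130, np.int64(-66), np.int64(-65), np.int64(-64)), (-115, np.int64(-66), np.int64(-65), np.int64(-64)), (-100, np.int64(-62), np.int64(-60), np.int64(-49)), (-85, np.int64(-61), np.int64(-59), np.int64(-48)), (-70, np.int64(-60), np.int64(-58), np.int64(-45)), (-55, np.int64(-63), np.int64(-57), np.int64(-47)), (-40, np.int64(-62), np.int64(-55), np.int64(-44)), (-25, np.int64(-65), np.int64(-54), np.int64(-40))]
top [(-130, np.int64(0), []), (-115, np.int64(52), [-60, -60, -63, -62, -60, -64]), (-100, np.int64(119), 
[... 398 characters left out ...]
(20, np.int64(0), []), (35, np.int64(3), [-29, -39, -48])]
scene [(-130, np.int64(98), [-65, -65, -64, -64, -66, -66]), (-115, np.int64(81), [-64, -65, -66, -66, -66, -65]), (-100, np.int64(112), [-46, -58, -62, -61, -62, -67]), (-85, np.int64(102), [-53, -59, -60, -58, -43, -66]), (-70, np.int64(98), [-59, -58, -58, -59, -46, -63]), (-55, np.int64(98), [-57, -55, -57, -56, -58, -65]), (-40, np.int64(104), [-54, -55, -54, -55, -45, -66]), (-25, np.int64(84), [-55, -53, -52, -53, -44, -65]), (-10, np.int64(118), [28, -36, -46, -47, -44, -67]), (5, np.int64(171), [28, 12, -7, -50, -51, -67]), (20, np.int64(204), [13, 6, -48, -36, -49, -66]), (35, np.int64(208), [-33, -66, -31, -31, -40, -64])]
```

play_rows(
  rows=[
    {"delta_pos": [0, 0, 0.08], "yaw": 0},
    {"delta_pos": [0, 0, 0.16], "yaw": 0},
    {"delta_pos": [0, 0, 0.24], "yaw": 0},
    {"delta_pos": [0, 0, 0.3], "yaw": 0},
    {"delta_pos": [0, 0, 0.3], "yaw": 0},
    {"delta_pos": [0, 0, 0.3], "yaw": 0},
  ],
)

```text
t: 15.4
tool_pos: [0.5941, -0.0328, 0.0336]
ee_rot: [[0.913, -0.407, -0.001], [-0.407, -0.913, 0.0], [-0.001, 0.0, -1.0]]
contact_force: [-0.4, -0.4, -1.7]
width: 0.0157
finger_force: 9.1
```

Run:
```python
from h import *
go([.595,-.034,.0286],-24)
ang2()
```

```text
t 15.4 tcp [ 0.5941 -0.0328  0.0336] ang -24.0 delta [0.03 0.02 0.13] yaw -0.0 F [-0.4 -0.4 -1.7] w 0.0157 ff 9.1 q [-0.11  0.13  1.54  0.    1.47  1.88]
[(-130, np.int64(-55), np.int64(-54), np.int64(-53)), (-115, np.int64(-55), np.int64(-52), np.int64(-42)), (-100, np.int64(-52), np.int64(-51), np.int64(-39)), (-85, np.int64(-52), np.int64(-51), np.int64(-49)), (-70, np.int64(-52), np.int64(-51), np.int64(-50)), (-55, np.int64(-52), np.int64(-51), np.int64(-50)), (-40, np.int64(-52), np.int64(-51), np.int64(-50)), (-25, np.int64(-53), np.int64(-51), np.int64(-50))]
[(-130, np.int64(-56), np.int64(-54), np.int64(-53)), (-115, np.int64(-55), np.int64(-52), np.int64(-45)), (-100, np.int64(-52), np.int64(-50), np.int64(-41)), (-85, np.int64(-53), np.int64(-51), np.int64(-39)), (-70, np.int64(-53), np.int64(-51), np.int64(-38)), (-55, np.int64(-53), np.int64(-51), np.int64(-39)), (-40, np.int64(-53), np.int64(-51), np.int64(-38)), (-25, np.int64(-53), np.int64(-51), np.int64(-39))]
```

The tray is flat on the table, floor 3 mm above it all along. Opening the fingers and rising.

play_rows(
  rows=[
    {"delta_pos": [0, 0, 0], "yaw": 0},
    {"delta_pos": [0, 0, 0], "yaw": 0},
    {"delta_pos": [0, 0, 0], "yaw": 0},
    {"delta_pos": [0, 0, 0], "yaw": 0},
    {"delta_pos": [0, 0, 0], "yaw": 0},
    {"delta_pos": [0, 0, 0], "yaw": 0},
    {"delta_pos": [0, 0, 0], "yaw": 0},
    {"delta_pos": [0, 0, 0], "yaw": 0},
  ],
  fingers=0.6,
  newtons=20,
)

```text
t: 16.12
tool_pos: [0.5944, -0.0328, 0.0341]
ee_rot: [[0.913, -0.407, 0.0], [-0.407, -0.913, 0.0], [0.0, -0.0, -1.0]]
contact_force: [0.7, 0.0, 0.3]
width: 0.0685
finger_force: 0.0
```

play_rows(
  rows=[
    {"delta_pos": [0, 0, -0.2], "yaw": 0},
    {"delta_pos": [0, 0, -0.6], "yaw": 0},
    {"delta_pos": [0, 0, -1.1], "yaw": 0},
    {"delta_pos": [0, 0, -1.6], "yaw": 0},
    {"delta_pos": [0, 0, -2.1], "yaw": 0},
    {"delta_pos": [0, 0, -2.6], "yaw": 0},
    {"delta_pos": [0, 0, -3.0], "yaw": 0},
    {"delta_pos": [0, 0, -3.0], "yaw": 0},
  ],
)

```text
t: 16.78
tool_pos: [0.5962, -0.033, 0.1595]
ee_rot: [[0.913, -0.407, 0.008], [-0.407, -0.913, -0.001], [0.007, -0.002, -1.0]]
contact_force: [0.5, 0.2, 0.3]
width: 0.0684
finger_force: 0.0
```

play_rows(
  rows=[
    {"delta_pos": [0, 0, 0], "yaw": 0},
    {"delta_pos": [0, 0, 0], "yaw": 0},
    {"delta_pos": [0, 0, 0], "yaw": 0},
    {"delta_pos": [0, 0, 0], "yaw": 0},
  ],
)

```text
t: 17.12
tool_pos: [0.5938, -0.0328, 0.1523]
ee_rot: [[0.913, -0.407, -0.003], [-0.407, -0.913, 0.0], [-0.003, 0.001, -1.0]]
contact_force: [0.1, -0.3, -0.4]
width: 0.0682
finger_force: 0.0
```

Run:
```python
from h import *
go([.595,-.034,.0286],-24)
pucks()
for n in('scene',):
    W=cloud(cap(n));W=W[195:255,265:360].reshape(-1,3)
    m=(W[:,2]>.055)&(W[:,2]<.075);print('grip',m.sum(),W[m].mean(0))
    m=(W[:,2]>.006)&(W[:,2]<.03);print('tray',cv2.minAreaRect((W[m,:2]*1000).astype(np.float32)),np.percentile(W[m,2],[5,50,95]))
```

```text
t 17.12 tcp [ 0.5938 -0.0328  0.1523] ang -24.0 delta [0.05 0.01 3.09] yaw -0.0 F [ 0.1 -0.3 -0.4] w 0.0682 ff 0.0 q [-0.11  0.08  1.38  0.    1.68  1.88]
box comps [(np.int32(133), array([-0.045,  0.023,  0.024]), array([0.029, 0.03 , 0.016])), (np.int32(132), array([-0.044, -0.018,  0.023]), array([0.028, 0.028, 0.016]))]
((507.5970458984375, -315.846923828125), (141.51687622070312, 141.0294952392578), 76.36038970947266)
grip 148 [ 0.60687336 -0.03528355  0.0615309 ]
tray ((558.98291015625, -15.976112365722656), (92.87570190429688, 151.2759246826172), 65.79693603515625) [0.00690218 0.01396982 0.02400083]
```

Tray flat and free, both pucks in the box, box unmoved. Handing in.

```bash
python3 -c "
from rig import manip
print(manip.job_done())"
```

```text
the job is handed in; nothing more can be done
None
```

The job is handed in at about 17 s: both pucks are in the plain box, the box did not move beyond measurement error, and the empty tray lies flat on the table with the gripper released and clear above it.

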